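# Seat a hanging stud with the ratchet press

### The job

Press the brass stud fully home in the wooden tag block: gently squeeze the two steel handles of the ratchet press together until the ratchet catches on its last tooth, and let go so that it stays locked on its own. Then unlock it by pressing the blue thumb rest gently straight down, so that the handles spring fully open again. Do not disturb the goods around it.

Things in the scene. Friction and masses are not known exactly. Their poses are not given: they have to be found in the camera images.
- press_base: bench ratchet press, like big locking scissors lying level on a column over a bolted grey plate (125x86x12 mm). Origin: on the table under the pivot; handles point along its -x, jaws with the wooden tag block along +x. The head (pivot, handles, jaws) sits at an UNMEASURED height on the column: mid-plane of the handle bars 75 to 115 mm above the table, to be found by touch or sight
- squeeze_spot (a point): point fixed to the base, midway between the handles, 100 mm from the pivot, 95 mm above the table (mean handle height), axes as the base. Handles: polished slippery steel bars 10 mm wide, 12 high, ending 150 mm from the pivot; squeeze from outside along y here: outer width 61 mm open, 31 locked on the last tooth, 28 at end of travel. Takes 8 to 20 N each side; over 45 N is too much
- thumb_spot (a point): point fixed to the base, on the outer half of the blue thumb rest (3 mm outside its centre) when the press is locked on the last tooth (129 mm before the pivot, 40 mm to the right); 105 mm above the table = mean height of the rest's top (true 85 to 125). Rest 26 (x) x 42 (y) x 6 mm, flat, slippery, top 10 mm above the handle mid-plane. Open, it lies 20 mm farther right (-y)
- ratchet_spot (a point): point fixed to the base amid the ratchet, between the handles 70 mm from the pivot, 95 mm above the table; its parts reach 14 mm above the handle mid-plane. The right handle is springy vertically: pressing the thumb rest down takes 3 to 6 N and 5 mm to clear the tooth, solid stop at 7 mm; over 15 N is too much. Cleared, the handles spring open by themselves
- left_handle (a joint): closing angle of each handle from fully open (0), rad: the ratchet catches at 0.095, 0.125 and (last tooth) 0.155; the end of travel, with the stud home, is 0.170. The right handle mirrors it
- stud (a joint): depth in m to which the brass stud (head 14 mm across, 3 mm thick, on the +y side of the wooden tag block, 50 mm past the pivot, moved by the jaw) is pressed in: home, head flat on the wood, at 0.0065; it starts 0 to 0.0015 and stays where it is pushed
- tulip_pink: pink tulip-shaped cup, 86 mm wide, 101 high, bystander; origin under its centre
- bird_blue: small grey-blue ceramic bird, 64 mm long, 45 high, bystander; origin under its centre
- bird_cream: small cream ceramic bird, 64 mm long, 45 high, bystander; origin under its centre
- pen_case: dark pen case box, 62 x 175 x 42 mm, long along its y, bystander; origin under its centre
- keyring_carousel: fixed wooden keyring carousel, 284 mm tall post on a round foot 110 mm across, beside the press on its right: keep the arm and gripper clear of it when coming in (pass above it or nearer to the robot); origin under its centre

How it is judged (in metres and radians):
On the way, in this order (a step that is already met when the one before it is completed fails the run):
1. the handles are squeezed past the last tooth and the stud is home (value of joint left_handle above 0.148 rad and value of joint stud above 0.0053 m), for 0.1 s.
2. let go, the ratchet holds the handles on the last tooth by itself (value of joint left_handle above 0.145 rad and contact force between anything else and thumb_rest below 0.2 N and contact force between the fingers and press_base below 0.2 N), for 0.5 s.
At the end, for the whole second after the job is handed in: the handles have sprung open (closing angle below 0.03 rad) after having stayed locked on the last tooth by themselves for half a second, and the stud is home to within 1.2 mm (value of joint left_handle below 0.03 rad and value of joint stud above 0.0053 m); the robot touches nothing.
It fails at once if a handle is squeezed or pushed with more than 45 N (contact force between the fingers and left_handle above 45 N or contact force between the fingers and right_handle above 45 N).
It fails at once if the thumb rest is pressed with more than 15 N (contact force between anything else and thumb_rest above 15 N).
It fails at once if a bystander is moved by more than 30 mm (distance of any of tulip_pink, bird_blue, bird_cream, pen_case from where it was at the start of the episode above 0.03 m).
It also fails if it takes over 53 s, if anything falls off the work surface, if the arm or the gripper's body presses on something with over 40 N, if the wrist force passes 120 N, or if a joint passes its speed limit or range.

### The arm

A 6-joint arm with a two-finger parallel gripper is mounted at the origin on a cart in front of the work surface, level with it; the furniture and walls round the work are solid. World frame = base frame: x ahead of the robot, y to its left, z up, the work surface at z = 0. Lengths are in mm, angles in rad, forces in N, time in s.
With the tool pointing down it reaches from about 350 to 975 mm from the base axis. Payload 7.1 kg.
Tool frame: the origin (TCP) lies midway between the tips of the shut fingers; the grasp point (between the pads) lies 19 mm behind it (ctrl.grip_depth is the distance from the TCP to the grasp point, in mm); z points along the fingers, y is the line along which they close (so a half turn about z gives the same grasp; the last joint's range is limited). The gripper opens to 88 mm and grips with 3 to 60 N. Pads are 20 mm wide; open, the fingers measure 115 mm over their backs; the gripper's body (75 mm by 178 mm) begins 61 mm behind the grasp point.
Start: joints at [-1.349, 0.423, 1.63, -0, 1.089, -0.019], TCP at [149.069, -606.946, 222.675] pointing down, gripper open.
Joint ranges: [-3, 3], [-0.9, 2.11], [0.09, 2.58], [-1.31, 4.45], [0.11, 2.69], [-2.54, 2.54]. Speed limits (rad/s): [2.39, 2.39, 3.01, 3.14, 3.14, 3.14].

### API

Orientations are given as a rotation vector (axis times angle).
In Python, from workcell import ctrl, cams gives the robot as it stands.
- The arm moves only by the tool move_arm, never from a script. Its argument "steps" is a list of rows, each a list of 3 entries, a list of its own where there are three numbers: the shift along the tool's x, y, z in units of 25 mm (1.0 is 25 mm), then the turn about the tool's z in units of 5 degrees (1.0 is 5 degrees), then the closure, from 0 (fully open) to 1 (shut). A call has 1 to 20 rows; each row shifts and turns the commanded pose from where the row before left it, along the tool's axes as they then stand; what a row does not reach is not made up. A row lasts 1/12 s, in which the tool goes at most 41.7 mm and 7.16 degrees, less where a joint would pass 70% of its speed; a pose out of reach is approached as far as the arm can. A call is refused whole if a number of a shift passes 1 or a number of a turn 1, either way. A call with a gripper value outside its range is refused whole. The fingers move at their own pace and stop on an object; the grip force is fixed at half the most. Time passes only in rows, so rows that do not move let the fingers close. It gives the time, the measured TCP pose, the force, the opening and the grip force at its end, in the units of the state.
- ctrl.get_obs(): the state, without advancing time (a new reading comes with each control period).
- cams.get_image(name): name is "side" or "top" or "wrist"; returns a dict with "image" (400x640x3 uint8, red, green, blue), "camera_matrix" (3x3 intrinsics, pixels), "xyz" and "rotation" of the camera in the world; the wrist camera has in their place "mount" (4x4, takes a point from camera to tool coordinates, whose origin is the TCP and whose axes are the flange's). Camera axes: x right, y down, z forward; pixel columns grow to the right and rows downward; lengths in mm; the calibration is good to about 2 mm. The wrist camera is an equidistant fisheye: a pixel r from the principal point sees the ray r / f radians off the axis. A picture is of the moment at which its call begins: read the wrist's pose just before it. There is no depth.
- ctrl.close_job(): hands the job in; it is judged then, once.
Trained networks look in the newest picture that a camera, given by its name, has taken for a name from the list of things; names that differ only in an ending like _2 or _b are one class to them, and where a whole thing is asked for, a point or a joint stands for the part that bears it (a point fixed in the world has none). Each returns a list of dicts, best first, with "p" (0 to 1); they miss things now and then, are a little off and sometimes report something else, mostly with a low value. They report only what shows in the picture. A call takes as long as a camera call.
- cams.boxes_of(camera, thing): "rect" ([centre column, centre row, width, height] in pixels, round what is visible of it).
- cams.cut_out(camera, thing): "pixels" (400x640 bool, what is visible of it) and "rect" ([centre column, centre row, width, height] in pixels, round what is visible of it).
The state is a dict: "t": time; "qpos": joint angles; "qvel": joint speeds; "joint_torque": joint torques, N m; "ee_pos": TCP position; "orientation": TCP orientation; "ft_force": force on the tool from outside, world axes, zero at the start; "moment": the same for the moment, N m; "width": finger opening in mm; "grasp_force": force on a finger pad.
Only numpy, scipy, OpenCV 4.12 (cv2) and the standard library are available. Lean on these libraries where they do the work, as an engineer would, in place of code of your own. Each camera call takes 0.05 s, during which the arm holds its last target. There are 200 camera calls.

## Working session

There is one attempt and no reset: what is moved stays moved. The work goes in short steps, Python scripts to look and compute and a tool call to move; the robot and the scene stay as the last step left them, time stands still between calls to the robot, and variables do not carry over. Pictures are saved under pics/ and viewed, at most 10 in all, crops included, and the job is handed in when it is done.

Besides the shell and the picture viewer there is one more tool, called after "Request:" in YAML: its name, and indented under it one key for each argument. move_arm: Moves the arm, as the interface text tells. Its arguments: {"type":"object","properties":{"steps":{"type":"array"}},"required":["steps"]}

```bash
ls; mkdir -p pics; python3 - <<'E'
from workcell import ctrl,cams
import cv2,numpy as np
o=ctrl.get_obs();print(o)
ims=[]
for n in("side","top"):
    d=cams.get_image(n);cv2.imwrite(f"pics/{n}0.png",d["image"][...,::-1]);print(n,d["camera_matrix"],d["xyz"],d["rotation"])
    for th in("press_base","squeeze_spot","thumb_spot","ratchet_spot","stud","left_handle","keyring_carousel"):
        r=cams.boxes_of(n,th);print(th,[(np.round(x["rect"]),round(x["p"],2)) for x in r[:2]])
E
```

```text
pics
{'t': 0.0, 'qpos': array([-1.34898916e+00,  4.23848564e-01,  1.63070357e+00, -4.56166923e-06,
        1.08859841e+00, -1.89994224e-02]), 'qvel': array([-3.43482193e-04,  2.22706388e-04, -1.17831398e-04, -2.91881584e-04,
        7.42874717e-04,  7.60041646e-05]), 'joint_torque': array([-2.90119551e-04, -5.44622040e+01, -2.73667663e+01,  6.42406382e-02,
        2.26759032e-02, -1.40538077e-04]), 'ee_pos': array([ 148.95289311, -606.40607477,  221.8915484 ]), 'orientation': array([-3.11730972e+00, -3.77162033e-01,  2.53910697e-04]), 'ft_force': array([-0.30585965, -1.08747226,  0.20958242]), 'moment': array([-0.01133081,  0.018385  , -0.0346224 ]), 'grasp_force': 0.0, 'width': 87.85920922703473}
side [[483.72236175   0.         320.63745863]
 [  0.         483.72236175 201.08961947]
 [  0.           0.           1.        ]] [  356.87757651 -1071.2116296    859.46479493] [-2.19483014  0.15549043 -0.05661077]
press_base [(array([341., 181.,  71.,  45.]), 0.89)]
squeeze_spot [(array([340., 182.,  66.,  47.]), 0.57)]
thumb_spot [(array([340., 182.,  75.,  39.]), 0.66)]
ratchet_spot [(array([339., 180.,  63.,  48.]), 0.62)]
stud [(array([340., 181.,  75.,  38.]), 0.34)]
left_handle [(array([336., 174.,  59.,  11.]), 0.69), (array([270., 168.,  19.,  42.]), 0.25)]
keyring_carousel []
top [[434.96847094   0.         320.68764455]
 [  0.         434.96847094 200.78941179]
 [  0.           0.           1.        ]] [ 400.29545381  -12.69055228 1211.82211932] [-2.16620094  2.16375671 -0.10505925]
press_base [(array([280., 184.,  54.,  84.]), 0.97)]
squeeze_spot [(array([280., 182.,  63.,  82.]), 0.9)]
thumb_spot [(array([278., 181.,  60.,  83.]), 0.8)]
ratchet_spot [(array([278., 182.,  60.,  83.]), 0.75)]
stud []
left_handle [(array([264., 184.,  17.,  80.]), 0.86)]
keyring_carousel [(array([441., 183.,  36.,  29.]), 0.65), (array([279., 182.,  65.,  83.]), 0.5)]
```

```bash
python3 - <<'E'
import cv2,numpy as np
t=cv2.imread("pics/top0.png");s=cv2.imread("pics/side0.png")
c=cv2.resize(t[130:240,210:350],None,fx=5,fy=5,interpolation=cv2.INTER_CUBIC)
cv2.imwrite("pics/topc.png",c)
c=cv2.resize(s[140:240,270:410],None,fx=5,fy=5,interpolation=cv2.INTER_CUBIC)
cv2.imwrite("pics/sidec.png",c)
cv2.imwrite("pics/both.png",cv2.resize(np.vstack([t,s]),(480,600)))
E
```

```text
(no output)
```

View pics/topc.png

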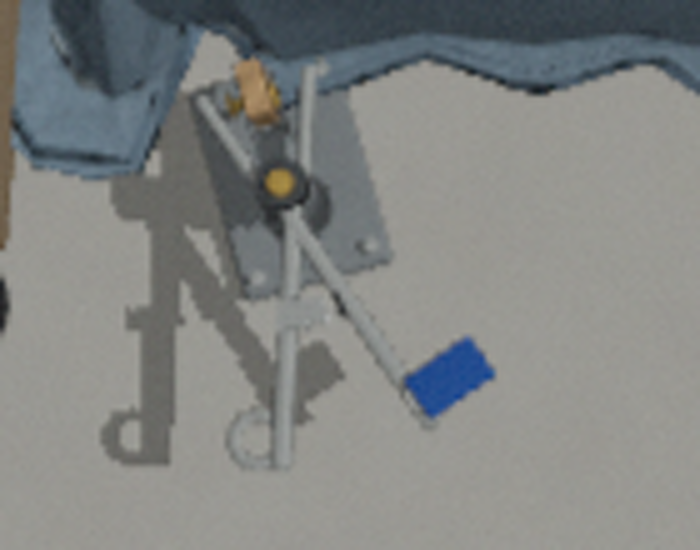

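View pics/sidec.png

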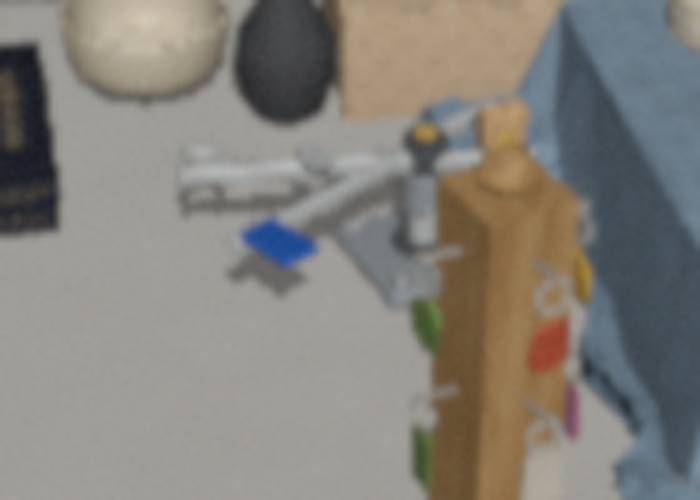

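View pics/both.png

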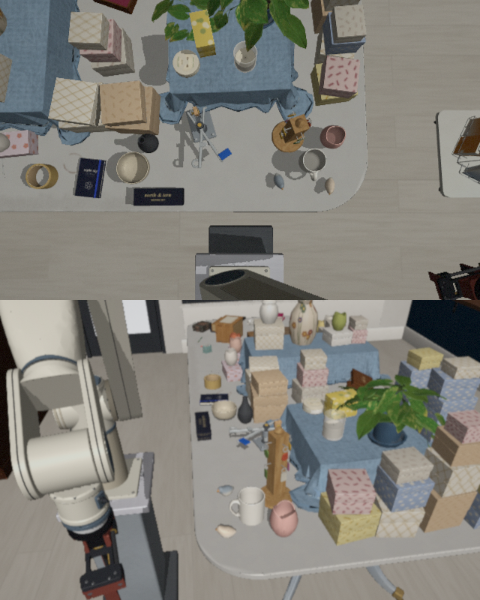

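```bash
cat > h.py <<'E'
import cv2,numpy as np
from scipy.spatial.transform import Rotation as R
from scipy.optimize import least_squares
K={"side":(483.722,320.637,201.09,[356.878,-1071.212,859.465],[-2.19483014,.15549043,-.05661077]),
"top":(434.968,320.688,200.789,[400.295,-12.691,1211.822],[-2.16620094,2.16375671,-.10505925])}
def proj(n,P):
    f,cx,cy,t,r=K[n];c=(np.atleast_2d(P)-t)@R.from_rotvec(r).as_matrix()
    return np.c_[f*c[:,0]/c[:,2]+cx,f*c[:,1]/c[:,2]+cy]
def blue(im):
    h=cv2.cvtColor(im,cv2.COLOR_BGR2HSV);m=cv2.inRange(h,(108,150,60),(128,255,255))
    n,l,s,c=cv2.connectedComponentsWithStats(m);return s,c,l
def w(p,P):  # p=x,y,yaw
    c,s=np.cos(p[2]),np.sin(p[2]);P=np.atleast_2d(P);return np.c_[p[0]+c*P[:,0]-s*P[:,1],p[1]+s*P[:,0]+c*P[:,1],P[:,2]]
E
python3 - <<'E'
from h import *
obs={"top":{},"side":{}}
for n in obs:
    im=cv2.imread(f"pics/{n}0.png");s,c,l=blue(im)
    lim=((285,190,312,218) if n=="top" else (315,180,338,196))
    for i in range(1,len(s)):
        if lim[0]<c[i][0]<lim[2] and lim[1]<c[i][1]<lim[3] and s[i][4]>15: print(n,s[i],c[i]);obs[n]["blue"]=c[i]
def rest(h,q):
    a=.2794+.155-q; return np.array([-134.2*np.cos(a),-134.2*np.sin(a),h+10])
T=lambda h,sg,r:np.array([-r*np.cos(.258),sg*r*np.sin(.258),h+6])
# (cam, pixel, point fn(h), weight)
tp=lambda x,y:np.array([210+x/5-.4,130+y/5-.4]); sd=lambda x,y:np.array([270+x/5-.4,140+y/5-.4])
L=[("top",obs["top"]["blue"],lambda h:rest(h,0),2),("side",obs["side"]["blue"],lambda h:rest(h,0),2),
("top",tp(283,467),lambda h:T(h,1,150),1),("top",tp(427,427),lambda h:T(h,-1,150),1),
("top",tp(280,183),lambda h:np.array([0,0,h+20]),1),("side",sd(427,133),lambda h:np.array([0,0,h+20]),1),
("side",sd(180,177),lambda h:T(h,1,150)-[0,0,3],1),
("top",tp(390,262),lambda h:None,0)]
def res(p):
    return np.concatenate([k*(proj(n,w(p,f(p[3])))[0]-o) for n,o,f,k in L if k])
s=least_squares(res,[520,80,.2,95],x_scale=[10,10,.1,10]);p=s.x;print(p,np.round(s.fun.reshape(-1,2),2))
print("cov",np.sqrt(np.diag(np.linalg.inv(s.jac.T@s.jac))))
for nm,P in dict(sq=[-95,0,p[3]],thumb=[-129,-40,p[3]+10]).items():print(nm,w(p,P))
# plate corner check: pixel->z=12
for c in[(390,262),(247,298),(192,95),(345,95)]:
    q=least_squares(lambda v:proj("top",[v[0],v[1],12])[0]-tp(*c),[500,80]).x
    d=q-p[:2];cy,sy=np.cos(p[2]),np.sin(p[2]);print("plate in base",cy*d[0]+sy*d[1],-sy*d[0]+cy*d[1])
for c,z in[((291*4/3,135*4/3),0),((300*4/3,120*4/3),284)]:
    print("car",least_squares(lambda v:proj("top",[v[0],v[1],z])[0]-np.array(c),[500,-150]).x)
E
```

```text
top [291 198  17  15 130] [299.37692308 205.11538462]
side [320 185  12   8  58] [325.32758621 188.13793103]
[6.09444748e+02 1.38082998e+02 2.71002204e-01 7.10050010e+01] [[-0.32 -0.55]
 [-0.39 -0.07]
 [ 0.42  0.19]
 [-0.09  0.39]
 [ 0.4  -0.65]
 [-0.17 -0.15]
 [-0.33  0.48]]
cov [1.14129079 1.72433288 0.01394638 1.65432912]
sq [[517.91195369 112.65176378  71.00500104]]
thumb [[495.86073645  65.00993533  81.00500104]]
plate in base -44.03346807892383 -39.98170715660509
plate in base -42.301022680833235 42.01487278930179
plate in base 77.3519834402943 42.83239659250903
plate in base 54.30211729083716 -40.11842040496364
car [ 585.3147845  -193.66335174]
car [ 585.67953814 -177.81715262]
```

Request:
move_arm:
  steps:
    - [[0.4,-0.4,0],-0.34,0]
    - [[0.9,-0.98,0],0,0]
    - [[0.9,-0.98,0],0,0]
    - [[0.9,-0.98,0],0,0]
    - [[0.9,-0.98,0],0,0]
    - [[0.9,-0.98,0],0,0]
    - [[0.9,-0.98,0],0,0]
    - [[0.9,-0.98,0],0,0]
    - [[0.9,-0.98,0],0,0]
    - [[0.9,-0.98,0],0,0]
    - [[0.9,-0.98,0],0,0]
    - [[0.9,-0.98,0],0,0]
    - [[0.9,-0.98,0],0,0]
    - [[0.9,-0.98,0],0,0]
    - [[0.9,-0.98,0],0,0]
    - [[0.9,-0.98,0],0,0]
    - [[0.9,-0.98,0],0,0]
    - [[0.9,-0.98,0],0,0]
    - [[0.9,-0.98,0],0,0]
    - [[0.5,-0.5,0],0,0]

```text
t: 2.47
ee_pos: [438.0, -43.0, 222.9]
orientation: [-3.112, -0.429, -0.001]
ft_force: [0.7, 0.5, 0.3]
width: 88.1
grasp_force: 0.0
```

Request:
move_arm:
  steps:
    - [[0.85,-0.9,0],0,0]
    - [[0.85,-0.9,0],0,0]
    - [[0.85,-0.9,0],0,0]
    - [[0.85,-0.9,0],0,0]
    - [[0.85,-0.9,0],0,0]
    - [[0.5,-0.6,0],0,0]
    - [[0,0,0],0,0]
    - [[0,0,0],0,0]
    - [[0,0,0],0,0]

```text
t: 3.22
ee_pos: [516.7, 107.9, 222.5]
orientation: [3.112, 0.425, -0.002]
ft_force: [0.1, 0.1, 0.7]
width: 87.8
grasp_force: 0.0
```

```bash
python3 - <<'E'
from workcell import ctrl,cams
import cv2,numpy as np,pickle
o=ctrl.get_obs();d=cams.get_image("wrist");pickle.dump((o,d),open("w1.pkl","wb"))
print(o["t"],o["ee_pos"],o["orientation"],d["camera_matrix"],d["mount"])
cv2.imwrite("pics/w1.png",d["image"][...,::-1])
E
```

```text
3.2167 [516.74956151 107.93995861 222.45839849] [ 3.11244311e+00  4.25161312e-01 -1.68116393e-03] [[309.70691629   0.         327.43527327]
 [  0.         309.70691629 204.63493944]
 [  0.           0.           1.        ]] [[-8.94068674e-04 -9.66668439e-01 -2.56029941e-01  6.93467486e+01]
 [ 9.99999595e-01 -8.37512996e-04 -3.29925993e-04  2.66764105e-02]
 [ 1.04500642e-04 -2.56030132e-01  9.66668796e-01 -1.61229554e+02]
 [ 0.00000000e+00  0.00000000e+00  0.00000000e+00  1.00000000e+00]]
```

View pics/w1.png

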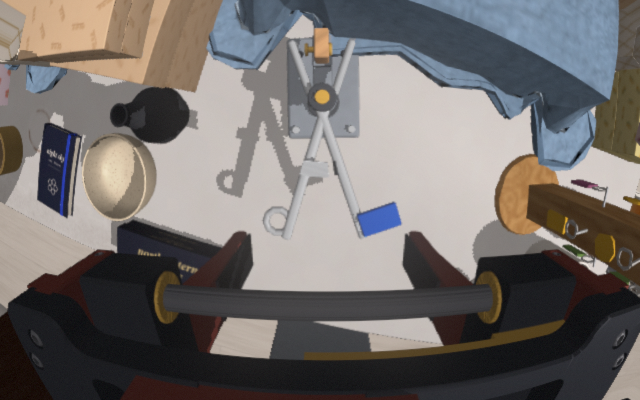

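```bash
cat > fit.py <<'E'
from h import *
import pickle
def wproj(o,d,P):
    M=np.eye(4);M[:3,:3]=R.from_rotvec(o["orientation"]).as_matrix();M[:3,3]=o["ee_pos"]
    C=M@d["mount"];c=(np.atleast_2d(P)-C[:3,3])@C[:3,:3]
    r=np.hypot(c[:,0],c[:,1]);th=np.arctan2(r,c[:,2]);k=d["camera_matrix"]
    return np.c_[k[0,0]*th*c[:,0]/r+k[0,2],k[1,1]*th*c[:,1]/r+k[1,2]]
def rest(h,q):
    a=.2794+.155-q; return np.array([-134.2*np.cos(a),-134.2*np.sin(a),h+10])
T=lambda h,sg,r:np.array([-r*np.cos(.258),sg*r*np.sin(.258),h+6])
E
python3 - <<'E'
from fit import *
o,d=pickle.load(open("w1.pkl","rb"));im=np.ascontiguousarray(d["image"][...,::-1]);s,c,l=blue(im)
i=[i for i in range(1,len(s)) if 360<c[i][0]<402 and 200<c[i][1]<240 and s[i][4]>100][0];print(s[i],c[i]);bw=c[i]
pr={"w":lambda P:wproj(o,d,P),"top":lambda P:proj("top",P),"side":lambda P:proj("side",P)}
tp=lambda x,y:np.array([210+x/5-.4,130+y/5-.4]); sd=lambda x,y:np.array([270+x/5-.4,140+y/5-.4])
L=[("top",[299.38,205.1],lambda h,g:rest(h,0),1),("side",[325.3,188.1],lambda h,g:rest(h,0),1),("w",bw,lambda h,g:rest(h,0),1),
("top",tp(283,467),lambda h,g:T(h,1,150),.5),("top",tp(427,427),lambda h,g:T(h,-1,150),.5),
("w",[287,238],lambda h,g:T(h,1,150),.7),("w",[361,237],lambda h,g:T(h,-1,150),.7),
("top",tp(280,183),lambda h,g:[0,0,g],.7),("side",sd(427,133),lambda h,g:[0,0,g],.7),("w",[322,96.5],lambda h,g:[0,0,g],.7),
("side",sd(180,177),lambda h,g:T(h,1,150)-[0,0,3],.5)]
def res(p): return np.concatenate([k*(pr[n](w(p,f(p[3],p[4])))[0]-o_) for n,o_,f,k in L])
for sub in (None,"w"):
    LL=L; s=least_squares(res,[610,138,.27,80,100],x_scale=[10,10,.1,10,10],loss="soft_l1");p=s.x;print(np.round(p,3))
    for (n,_,_,k),r in zip(L,res(p).reshape(-1,2)):print(n,np.round(r/k,2),end=" ")
    print(); L=[x for x in L if x[0]!="top"]
    for P in([-95,0,p[3]],[-129,-40,p[3]+10]):print(np.round(w(p,P),1))
    print("cov",np.sqrt(np.diag(np.linalg.inv(s.jac.T@s.jac))))
E
```

```text
[359 204  41  32 808] [379.18316832 219.33415842]
[6.08367e+02 1.38178e+02 2.78000e-01 7.27540e+01 9.00760e+01]
top [ 0.03 -0.14] side [-0.31 -0.37] w [-0.38 -1.11] top [0.68 0.56] top [0.17 0.55] w [0.98 0.71] w [-0.71  1.28] top [ 0.4  -0.17] side [-0.54  0.12] w [ 0.51 -0.63] side [-0.67  0.19] 
[[517.  112.1  72.8]]
[[495.3  64.3  82.8]]
cov [0.96151249 1.19463883 0.0103575  2.37209352 4.8820491 ]
[6.08316e+02 1.38055e+02 2.78000e-01 7.25840e+01 9.01580e+01]
side [-0.32 -0.3 ] w [-0.32 -1.08] w [1.08 0.72] w [-0.65  1.3 ] side [-0.55  0.12] w [ 0.62 -0.55] side [-0.68  0.25] 
[[517.  112.   72.6]]
[[495.2  64.2  82.6]]
cov [1.05856885 1.33466151 0.01133519 2.44482901 5.04934998]
```

Request:
move_arm:
  steps:
    - [[0.18,-0.16,0],-0.07,0]
    - [[0,0,0.7],0,0]
    - [[0,0,0.7],0,0]
    - [[0,0,0.7],0,0]
    - [[0,0,0.6],0,0]
    - [[0,0,0.5],0,0]
    - [[0,0,0.5],0,0]
    - [[0,0,0.4],0,0]
    - [[0,0,0],0,0]
    - [[0,0,0],0,0]

```text
t: 4.1
ee_pos: [521.0, 113.0, 120.0]
orientation: [3.112, 0.432, -0.001]
ft_force: [-0.4, -0.5, 0.2]
width: 87.9
grasp_force: 0.0
```

```bash
python3 - <<'E'
from workcell import ctrl,cams
import cv2,numpy as np,pickle
o=ctrl.get_obs();d=cams.get_image("wrist");pickle.dump((o,d),open("w2.pkl","wb"))
print(o["t"],o["ee_pos"],o["orientation"])
cv2.imwrite("pics/w2.png",d["image"][...,::-1])
E
```

```text
4.1 [520.97173056 112.96215332 119.98593108] [ 3.11167932e+00  4.32232813e-01 -1.41613427e-03]
```

View pics/w2.png

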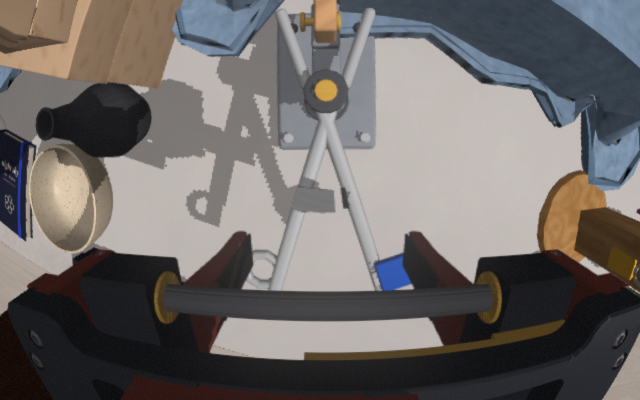

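```bash
python3 - <<'E'
from fit import *
o1,d1=pickle.load(open("w1.pkl","rb"));o,d=pickle.load(open("w2.pkl","rb"))
pr={"w":lambda P:wproj(o,d,P),"w1":lambda P:wproj(o1,d1,P),"top":lambda P:proj("top",P),"side":lambda P:proj("side",P)}
# blue corners local to handle
def corner(h,r,t):  # along handle r, outward t ; centre at radius 134.2 angle .1764 from handle
    a=.258; u=np.array([-np.cos(a),-np.sin(a)]);v=np.array([np.sin(a),-np.cos(a)])
    c0=rest(h,0)[:2]; q=c0+u*r+v*t; return [q[0],q[1],h+10]
L=[("top",[299.38,205.1],lambda h,g:rest(h,0),1),("side",[325.3,188.1],lambda h,g:rest(h,0),1),("w1",[379.2,219.3],lambda h,g:rest(h,0),1),
("w1",[287,238],lambda h,g:T(h,1,150),.7),("w1",[361,237],lambda h,g:T(h,-1,150),.7),
("side",[353.0,166.2],lambda h,g:[0,0,g],.7),("w1",[322,96.5],lambda h,g:[0,0,g],.7),("w",[326,91],lambda h,g:[0,0,g],.7),
("w",[374,264],lambda h,g:corner(h,-13,-21),1),("w",[381,292],lambda h,g:corner(h,13,-21),.5),
("w1",[389,204],lambda h,g:corner(h,-13,21),.7) if 0 else ("w1",[398,204],lambda h,g:corner(h,-13,21),.7)]
def res(p): return np.concatenate([k*(pr[n](w(p,f(p[3],p[4])))[0]-o_) for n,o_,f,k in L])
s=least_squares(res,[610,138,.27,80,100],x_scale=[10,10,.1,10,10],loss="soft_l1");p=s.x;print(np.round(p,3))
for (n,_,_,k),r in zip(L,res(p).reshape(-1,2)):print(n,np.round(r/k,2))
def inb(q):
    dd=q[:2]-p[:2];c,s_=np.cos(p[2]),np.sin(p[2]);return c*dd[0]+s_*dd[1],-s_*dd[0]+c*dd[1]
print("tcp in base",inb(o["ee_pos"]),[np.round(corner(p[3],r,t),1) for r in(-13,13) for t in(-21,21)])
E
```

```text
[6.07439e+02 1.38161e+02 2.80000e-01 7.54000e+01 9.06140e+01]
top [0.07 0.04]
side [-0.56 -1.07]
w1 [0.02 0.41]
w1 [0.81 2.49]
w1 [-0.4  2.9]
side [1.16 0.  ]
w1 [0.25 0.27]
w [ 0.28 -0.14]
w [ 0.06 -1.88]
w [0.04 0.35]
w1 [-1.71 -1.44]
tcp in base (np.float64(-90.06349025057001), np.float64(-0.3073433924356195)) [array([-114.5,  -32.9,   85.4]), array([-103.8,  -73.5,   85.4]), array([-139.7,  -39.5,   85.4]), array([-128.9,  -80.1,   85.4])]
```

Request:
move_arm:
  steps:
    - [[0,0,0.3],0,0]
    - [[0,0,0.4],0,0]
    - [[0,0,0.4],0,0]
    - [[0,0,0.4],0,0]
    - [[0,0,0.4],0,0]
    - [[0,0,0.3],0,0]
    - [[0,0,0.3],0,0]
    - [[0,0,0],0,0]
    - [[0,0,0],0,0]

```text
t: 4.9
ee_pos: [520.9, 113.3, 57.1]
orientation: [3.112, 0.433, -0.002]
ft_force: [0.8, -0.2, 0.3]
width: 87.8
grasp_force: 0.0
```

Request:
move_arm:
  steps:
    - [[0,0,0],0,0.1]
    - [[0,0,0],0,0.2]
    - [[0,0,0],0,0.25]
    - [[0,0,0],0,0.3]
    - [[0,0,0],0,0.33]
    - [[0,0,0],0,0.36]
    - [[0,0,0],0,0.38]
    - [[0,0,0],0,0.4]
    - [[0,0,0],0,0.42]
    - [[0,0,0],0,0.44]
    - [[0,0,0],0,0.46]
    - [[0,0,0],0,0.46]
    - [[0,0,0],0,0.46]

```text
t: 5.98
ee_pos: [520.8, 113.5, 57.6]
orientation: [-3.111, -0.433, 0.001]
ft_force: [-3.8, 3.2, 1.9]
width: 47.4
grasp_force: 7.3
```

Request:
move_arm:
  steps:
    - [[0,0,0],0,0.48]
    - [[0,0,0],0,0.5]
    - [[0,0,0],0,0.52]
    - [[0,0,0],0,0.54]
    - [[0,0,0],0,0.56]
    - [[0,0,0],0,0.58]
    - [[0,0,0],0,0.6]
    - [[0,0,0],0,0.62]
    - [[0,0,0],0,0.64]
    - [[0,0,0],0,0.65]
    - [[0,0,0],0,0.66]
    - [[0,0,0],0,0.66]
    - [[0,0,0],0,0.66]

```text
t: 7.07
ee_pos: [521.7, 113.9, 57.8]
orientation: [-3.111, -0.433, -0.002]
ft_force: [-2.3, 6.1, 1.3]
width: 29.9
grasp_force: 8.7
```

Request:
move_arm:
  steps:
    - [[0,0,0],0,0.67]
    - [[0,0,0],0,0.68]
    - [[0,0,0],0,0.69]
    - [[0,0,0],0,0.7]
    - [[0,0,0],0,0.705]
    - [[0,0,0],0,0.71]
    - [[0,0,0],0,0.71]
    - [[0,0,0],0,0.71]
    - [[0,0,0],0,0.71]

```text
t: 7.82
ee_pos: [521.5, 113.8, 57.8]
orientation: [-3.111, -0.433, -0.001]
ft_force: [-1.9, 6.0, 2.7]
width: 25.9
grasp_force: 8.5
```

Request:
move_arm:
  steps:
    - [[0,0,0],0,0.72]
    - [[0,0,0],0,0.73]
    - [[0,0,0],0,0.74]
    - [[0,0,0],0,0.75]
    - [[0,0,0],0,0.75]
    - [[0,0,0],0,0.75]
    - [[0,0,0],0,0.75]

```text
t: 8.4
ee_pos: [521.1, 114.3, 57.8]
orientation: [-3.111, -0.432, -0.0]
ft_force: [-3.5, 9.0, 3.8]
width: 22.3
grasp_force: 16.9
```

```bash
python3 - <<'E'
from workcell import ctrl,cams
import cv2,numpy as np,pickle
o=ctrl.get_obs();d=cams.get_image("wrist");pickle.dump((o,d),open("w3.pkl","wb"))
s=cams.get_image("side")
print(o["t"],o["ee_pos"],o["width"],o["grasp_force"])
a=cv2.resize(d["image"][:330,180:500,::-1],None,fx=1.2,fy=1.2);b=cv2.resize(s["image"][140:250,250:410,::-1],None,fx=2.6,fy=2.6)
c=np.zeros((400,800,3),np.uint8);c[:396,:384]=a[:396];c[:286,384:800]=b[:286,:416]
cv2.imwrite("pics/w3.png",c)
E
```

```text
8.4 [521.12418877 114.2699341   57.77810746] 22.327125329898266 16.924068247899413
```

View pics/w3.png

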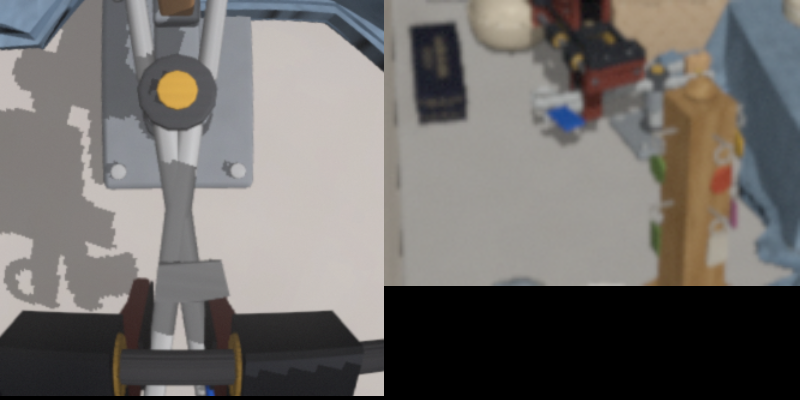

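Request:
move_arm:
  steps:
    - [[0,0,0],0,0.76]
    - [[0,0,0],0,0.77]
    - [[0,0,0],0,0.78]
    - [[0,0,0],0,0.78]
    - [[0,0,0],0,0.78]

```text
t: 8.92
ee_pos: [520.8, 114.9, 57.8]
orientation: [-3.11, -0.431, 0.0]
ft_force: [-5.1, 12.1, 4.0]
width: 19.7
grasp_force: 26.6
```

Request:
move_arm:
  steps:
    - [[0,0,0],0,0.75]
    - [[0,0,0],0,0.72]
    - [[0,0,0],0,0.69]
    - [[0,0,0],0,0.67]
    - [[0,0,0],0,0.66]
    - [[0,0,0],0,0.65]
    - [[0,0,0],0,0.65]
    - [[0,0,0],0,0.65]

```text
t: 9.58
ee_pos: [521.8, 113.5, 57.8]
orientation: [-3.111, -0.433, -0.002]
ft_force: [0.0, 5.9, 0.7]
width: 30.8
grasp_force: 3.6
```

Request:
move_arm:
  steps:
    - [[0,0,0],0,0.63]
    - [[0,0,0],0,0.61]
    - [[0,0,0],0,0.6]
    - [[0,0,0],0,0.6]

```text
t: 9.92
ee_pos: [521.0, 112.9, 57.5]
orientation: [3.111, 0.433, -0.001]
ft_force: [-0.8, 0.6, 0.5]
width: 35.3
grasp_force: 0.0
```

Request:
move_arm:
  steps:
    - [[0,0,0],0,0.5]
    - [[0,0,0],0,0.4]
    - [[0,0,0],0,0.3]
    - [[0,0,0],0,0.3]
    - [[0,0,-0.4],0,0.3]
    - [[0,0,-0.8],0,0.3]
    - [[0,0,-0.8],0,0.3]
    - [[0,0,-0.8],0,0.3]
    - [[0,0,-0.4],0,0.3]
    - [[0,0,0],0,0.3]
    - [[0,0,0],0,0.3]

```text
t: 10.83
ee_pos: [521.4, 113.4, 138.1]
orientation: [-3.112, -0.433, -0.002]
ft_force: [-0.1, 0.3, -0.0]
width: 61.8
grasp_force: 0.0
```

```bash
python3 - <<'E'
from workcell import ctrl,cams
import cv2,numpy as np,pickle
o=ctrl.get_obs();d=cams.get_image("wrist");pickle.dump((o,d),open("w4.pkl","wb"))
print(o["t"],o["ee_pos"],o["orientation"],o["width"])
cv2.imwrite("pics/w4.png",cv2.resize(d["image"][:320,200:460,::-1],None,fx=1.8,fy=1.8))
E
```

```text
10.8333 [521.39938353 113.41702471 138.13455282] [-3.11152937e+00 -4.33098120e-01 -2.08731119e-03] 61.77125430482811
```

View pics/w4.png

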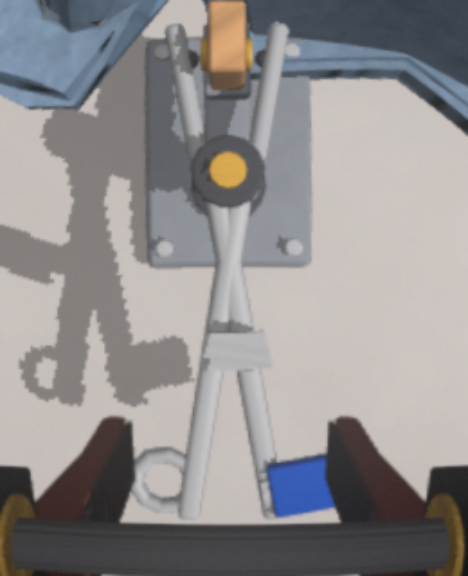

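```bash
python3 - <<'E'
from fit import *
o,d=pickle.load(open("w4.pkl","rb"));p=[607.44,138.16,.28]
for h in(75.4,80):
  for nm,c,z in(("L",(190,512),6),("R",(267,512),6),("L300",(203,400),6),("R300",(257,400),6),("blueUL",(268,465),10),("blueLL",(277,515),10),("pivot",(228,170),15),("cross",(227,290),6)):
    px=np.array([200+c[0]/1.8,c[1]/1.8]);b=least_squares(lambda v:wproj(o,d,w(p,[v[0],v[1],h+z]))[0]-px,[-120,0]).x;print(h,nm,np.round(b,1),round(np.arctan2(abs(b[1]),-b[0]),3))
im=np.ascontiguousarray(d["image"][...,::-1]);s,c,l=blue(im)
for q in(.125,.155):
  print(q,[np.round(200*0+wproj(o,d,w(p,rest(75.4,q)))[0],1)], [np.round(wproj(o,d,w(p,[-148*np.cos(.258-q),sg*148*np.sin(.258-q),81]))[0],1) for sg in(1,-1)])
E
```

```text
75.4 L [-143.9   17.8] 0.123
75.4 R [-144.1  -16.5] 0.114
75.4 L300 [-91.3  10.9] 0.119
75.4 R300 [-91.4 -11.3] 0.123
75.4 blueUL [-119.   -16.1] 0.134
75.4 blueLL [-143.4  -20.6] 0.143
75.4 pivot [0.2 0.2] 2.42
75.4 cross [-46.    0.8] 0.017
80 L [-141.3   17.4] 0.123
80 R [-141.5  -16.1] 0.113
80 L300 [-89.8  10.7] 0.118
80 R300 [-89.9 -11.1] 0.123
80 blueUL [-116.8  -15.7] 0.134
80 blueLL [-140.8  -20.2] 0.142
80 pivot [-0.3  0.2] 0.587
80 cross [-45.5   0.8] 0.017
0.125 [array([380.4, 268.1])] [array([303.5, 287.1]), array([352.1, 286.9])]
0.155 [array([375.5, 269.6])] [array([308.9, 287.7]), array([346.7, 287.6])]
```

```bash
python3 - <<'E'
from fit import *
p=[607.44,138.16,.28]
def bars(fn,rows,z=81.4,lo=240,hi=420):
    o,d=pickle.load(open(fn,"rb"));im=cv2.cvtColor(np.ascontiguousarray(d["image"]),cv2.COLOR_RGB2HSV)
    g=cv2.cvtColor(np.ascontiguousarray(d["image"]),cv2.COLOR_RGB2GRAY).astype(int)
    for r in rows:
        gr=np.abs(np.diff(cv2.GaussianBlur(g[r:r+1].astype(np.float32),(3,1),0)[0]))
        e=[i for i in range(lo,hi) if gr[i]>6 and gr[i]>=gr[i-1] and gr[i]>gr[i+1]]
        out=[]
        for c in e:
            b=least_squares(lambda v:wproj(o,d,w(p,[v[0],v[1],z-3]))[0]-[c+.5,r],[-120,0]).x;out.append((c,round(b[0]),round(b[1],1),round(b[1]/-b[0],3)))
        print(fn,r,out)
bars("w1.pkl",(190,200,215,225))
bars("w2.pkl",(220,232,245))
bars("w4.pkl",(210,222,235,250),lo=280,hi=375)
E
```

```text
w1.pkl 190 [(242, -91, np.float64(83.8), np.float64(0.924)), (289, -91, np.float64(34.5), np.float64(0.377)), (296, -92, np.float64(27.3), np.float64(0.298)), (303, -92, np.float64(20.2), np.float64(0.22)), (342, -92, np.float64(-19.2), np.float64(-0.208)), (344, -92, np.float64(-21.2), np.float64(-0.23)), (351, -92, np.float64(-28.3), np.float64(-0.307))]
w1.pkl 200 [(290, -102, np.float64(33.8), np.float64(0.332)), (293, -102, np.float64(30.7), np.float64(0.302)), (345, -102, np.float64(-22.2), np.float64(-0.217)), (348, -103, np.float64(-25.3), np.float64(-0.247))]
w1.pkl 215 [(263, -118, np.float64(63.1), np.float64(0.535)), (265, -118, np.float64(60.9), np.float64(0.517)), (272, -118, np.float64(53.4), np.float64(0.454)), (282, -118, np.float64(42.9), np.float64(0.364)), (286, -118, np.float64(38.7), np.float64(0.328)), (288, -118, np.float64(36.6), np.float64(0.31)), (296, -118, np.float64(28.2), np.float64(0.239)), (298, -118, np.float64(26.2), np.float64(0.222)), (350, -118, np.float64(-27.5), np.float64(-0.232)), (353, -118, np.float64(-30.6), np.float64(-0.258)), (356, -119
[... 2799 characters left out ...]
oat64(16.8), np.float64(0.164)), (308, -102, np.float64(14.5), np.float64(0.142)), (317, -102, np.float64(7.7), np.float64(0.075)), (336, -103, np.float64(-6.8), np.float64(-0.066)), (338, -103, np.float64(-8.3), np.float64(-0.081)), (348, -103, np.float64(-15.9), np.float64(-0.155)), (350, -103, np.float64(-17.5), np.float64(-0.17))]
w4.pkl 250 [(291, -115, np.float64(28.1), np.float64(0.244)), (295, -115, np.float64(25.0), np.float64(0.217)), (298, -115, np.float64(22.6), np.float64(0.197)), (302, -115, np.float64(19.5), np.float64(0.17)), (305, -115, np.float64(17.2), np.float64(0.149)), (338, -115, np.float64(-8.4), np.float64(-0.073)), (341, -115, np.float64(-10.7), np.float64(-0.093))]
```

Request:
move_arm:
  steps:
    - [[-0.4,0.4,0],0,0.6]
    - [[-0.6,0.6,0],0,0.8]
    - [[-0.58,0.6,0],0,1]
    - [[0,0,0],0,1]
    - [[0,0,0.4],0,1]
    - [[0,0,0.5],0,1]
    - [[0,0,0.4],0,1]
    - [[0,0,0.3],0,1]
    - [[0,0,0],0,1]
    - [[0,0,0],0,1]
    - [[0,0,0],0,1]

```text
t: 11.8
ee_pos: [494.4, 64.3, 97.7]
orientation: [-3.112, -0.434, -0.0]
ft_force: [0.2, -0.3, -0.5]
width: 1.0
grasp_force: 0.0
```

Request:
move_arm:
  steps:
    - [[0,0,0.08],0,1]
    - [[0,0,0.08],0,1]
    - [[0,0,0.08],0,1]
    - [[0,0,0.08],0,1]
    - [[0,0,0],0,1]
    - [[0,0,0],0,1]

```text
t: 12.3
ee_pos: [494.0, 64.1, 89.6]
orientation: [3.112, 0.433, -0.0]
ft_force: [-1.2, -0.7, 0.6]
width: 0.4
grasp_force: 0.0
```

Request:
move_arm:
  steps:
    - [[0,0,0.04],0,1]
    - [[0,0,0.04],0,1]
    - [[0,0,0.04],0,1]
    - [[0,0,0.04],0,1]
    - [[0,0,0],0,1]
    - [[0,0,0],0,1]

```text
t: 12.8
ee_pos: [494.1, 64.1, 85.7]
orientation: [3.112, 0.433, -0.0]
ft_force: [-0.7, -0.1, 1.4]
width: 0.6
grasp_force: 0.4
```

Request:
move_arm:
  steps:
    - [[0,0,0.04],0,1]
    - [[0,0,0.04],0,1]
    - [[0,0,0.02],0,1]
    - [[0,0,0],0,1]
    - [[0,0,0],0,1]

```text
t: 13.22
ee_pos: [494.5, 64.1, 83.3]
orientation: [3.112, 0.433, 0.001]
ft_force: [0.4, -0.9, 2.5]
width: 0.7
grasp_force: 1.3
```

Request:
move_arm:
  steps:
    - [[0,0,0.04],0,1]
    - [[0,0,0.04],0,1]
    - [[0,0,0],0,1]
    - [[0,0,0],0,1]
    - [[0,0,0],0,1]

```text
t: 13.63
ee_pos: [494.5, 64.1, 81.3]
orientation: [3.112, 0.433, 0.001]
ft_force: [0.7, -0.0, 4.2]
width: 0.3
grasp_force: 1.9
```

Request:
move_arm:
  steps:
    - [[0,0,0.03],0,1]
    - [[0,0,0.03],0,1]
    - [[0,0,0],0,1]
    - [[0,0,0],0,1]
    - [[0,0,0],0,1]

```text
t: 14.05
ee_pos: [494.4, 64.1, 79.8]
orientation: [-3.112, -0.433, -0.001]
ft_force: [0.8, -0.4, 5.2]
width: 0.5
grasp_force: 2.4
```

Request:
move_arm:
  steps:
    - [[0,0,0.04],0,1]
    - [[0,0,0],0,1]
    - [[0,0,0],0,1]
    - [[0,0,0],0,1]

```text
t: 14.38
ee_pos: [494.4, 64.1, 78.8]
orientation: [-3.112, -0.433, -0.001]
ft_force: [1.4, -0.0, 5.1]
width: 0.4
grasp_force: 2.7
```

```bash
python3 - <<'E'
from workcell import ctrl,cams
import cv2,numpy as np
o=ctrl.get_obs();d=cams.get_image("wrist");s=cams.get_image("side")
print(o["t"],o["ee_pos"],o["ft_force"])
a=cv2.resize(d["image"][:330,180:500,::-1],None,fx=1.2,fy=1.2);b=cv2.resize(s["image"][140:250,250:410,::-1],None,fx=2.6,fy=2.6)
c=np.zeros((400,800,3),np.uint8);c[:396,:384]=a[:396];c[:286,384:800]=b[:286,:416]
cv2.imwrite("pics/w5.png",c)
E
```

```text
14.3833 [494.36516465  64.13515086  78.82420409] [ 1.387626   -0.03255266  5.10663142]
```

View pics/w5.png

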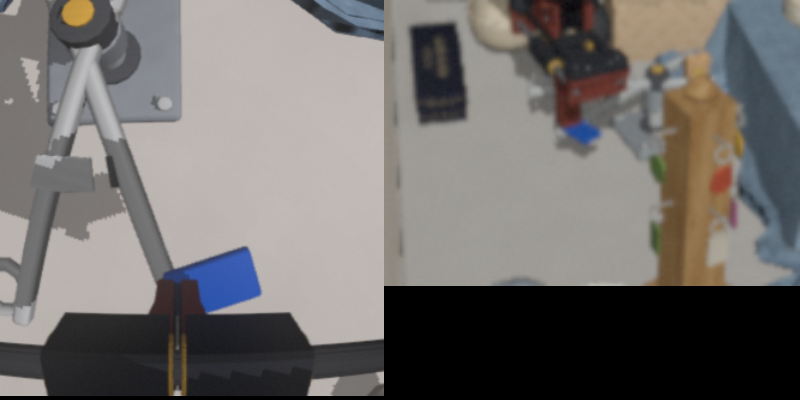

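The wrist picture shows the handles sprung wide open, with the rest moved out to about (215,280) and the tip still on its inner end. I'll lift straight up.

Request:
move_arm:
  steps:
    - [[0,0,-0.1],0,1]
    - [[0,0,-0.2],0,1]
    - [[0,0,-0.6],0,1]
    - [[0,0,-0.9],0,1]
    - [[0,0,-0.9],0,1]
    - [[0,0,-0.9],0,1]
    - [[0,0,-0.5],0,1]
    - [[0,0,0],0,1]
    - [[0,0,0],0,1]
    - [[0,0,0],0,1]

```text
t: 15.32
ee_pos: [492.9, 64.0, 180.1]
orientation: [-3.112, -0.433, 0.004]
ft_force: [-0.1, -0.2, -0.1]
width: 0.2
grasp_force: 0.0
```

```bash
python3 - <<'E'
from workcell import ctrl,cams
import cv2,numpy as np
o=ctrl.get_obs();d=cams.get_image("wrist")
print(o["t"],o["ee_pos"],o["ft_force"])
cv2.imwrite("pics/w6.png",cv2.resize(d["image"][:330,180:500,::-1],None,fx=1.7,fy=1.7))
E
```

```text
15.3167 [492.9473621   63.96773024 180.13281094] [-0.08265504 -0.1910528  -0.14499128]
```

View pics/w6.png

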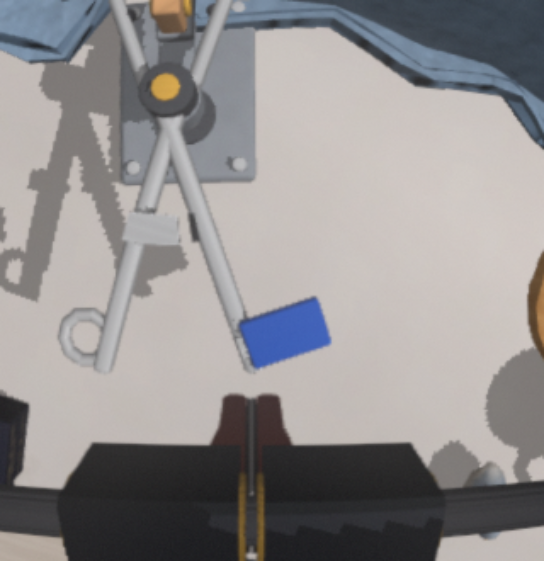

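```bash
python3 -c "
from workcell import ctrl;print(ctrl.close_job())"
```

```text
the job is handed in; nothing more can be done
None
```

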